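# Hang the lift-off guard door on its two hinge pins

### The arm

A 7-joint arm with a two-finger parallel gripper is mounted at the origin on the work surface. World frame = base frame: x ahead of the robot, y to its left, z up, the work surface at z = 0. Lengths are in m, angles in rad, forces in N, time in s.
With the tool pointing down it reaches from about 0.4 to 0.85 m from the base axis. Payload 10.4 kg.
Tool frame: the origin (TCP) lies midway between the tips of the shut fingers; the grasp point (between the pads) lies 19 mm behind it; z points along the fingers, y is the line along which they close (so a half turn about z gives the same grasp; the last joint's range is limited). The gripper opens to 87 mm and grips with 3 to 60 N. Pads are 19 mm wide; open, the fingers measure 117 mm over their backs; the gripper's body (75 mm by 190 mm) begins 51 mm behind the grasp point.
Start: joints at [-1.154, 0.332, -0.065, 1.46, 0.022, 1.35, -0.088], TCP at [0.266, 0.566, 0.223] pointing down, gripper open.
Joint ranges: [-2.6, 2.6], [-0.5, 2.12], [-1.47, 1.34], [0.16, 2.42], [-1.27, 4.41], [0.06, 2.06], [-2.6, 2.6]. Speed limits (rad/s): [2.22, 2.22, 2.79, 2.79, 3.14, 3.14, 3.14].

### API

Orientations are given as a unit quaternion [w, x, y, z].
In Python, from bench import r gives the robot as it stands.
- The arm moves only by the tool play_rows, never from a script. Its argument "deltas" is a list of rows, each a list of 4 numbers: the shift along the world's x, y, z normalised to -1 to 1, where 1 is 0.3 m, then the turn about the world's z normalised to -1 to 1, where 1 is 2 pi rad. In form: [[dx, dy, dz, turn], ...]. A call has 1 to 8 rows; each row is the pose to reach, as a shift and turn from the pose commanded when the call began, turning the shorter way round; what a row does not reach only later rows make up. A row lasts 1/8 s, in which the tool goes at most 62.5 mm and 10.7 degrees, less where a joint would pass 70% of its speed; a pose out of reach is approached as far as the arm can. A call with a number of a shift or a turn outside -1 to 1 is refused whole. A call with a gripper value outside its range is refused whole. "grip" is the gripper command: -1 is shut, 1 is fully open, values between are in proportion, set as the call begins (left out, the last holds). The fingers move at their own pace and stop on an object; the grip force is fixed at half the most. Time passes only in rows, so rows that repeat a pose let the fingers close. It gives the time, the measured TCP pose, the force, the opening and the grip force at its end, in the units of the state.
- r.state(): the state, without advancing time (a new reading comes with each control period).
- r.capture(name): name is "scene" or "top"; returns (picture, depth): 384x512x3 uint8, blue, green, red; 384x512 float32, m along the optical axis (not along the pixel's ray), 0 where there is no reading.
- r.camera_params(name): a dict with "K" (3x3 intrinsics, pixels), "R" (3x3) and "t" (3): a world point X has camera coordinates R X + t. Camera axes: x right, y down, z forward; pixel columns grow to the right and rows downward; lengths in m; the calibration is good to about 2 mm. A picture is of the moment at which its call begins. camera_params takes no time and is no camera call.
- r.close_job(): hands the job in; it is judged then, once.
The state is a dict: "t": time; "qpos": joint angles; "qvel": joint speeds; "joint_torque": joint torques, N m; "eef_pos": TCP position; "tcp_rot": TCP orientation; "force": force on the tool from outside, world axes, zero at the start; "wrist_torque": the same for the moment, N m; "finger_gap": finger opening in m; "finger_force": force on a finger pad.
Only numpy, scipy, OpenCV 4.12 (cv2) and the standard library are available. Lean on these libraries where they do the work, as an engineer would, in place of code of your own. Each camera call takes 0.05 s, during which the arm holds its last target. There are 200 camera calls.

### The job

Hang the guard door, the smoky acrylic panel with two hinge knuckles on one edge, on the hinge post of the chute station: lower it gently until both knuckles sit fully down on the two pins at once, and let go of it there, closed across the front of the tin in line with the station. Leave the plain shield without knuckles where it stands.

Things in the scene. Friction and masses are not known exactly. Their poses are not given: they have to be found in the camera images.
- door: Smoky acrylic door on a 28 mm wide foot rail, 0.2-0.45 kg. On one edge two upright tube knuckles (36 mm outside, 24 bore) span z 0-20 and 90-110 mm. Origin: hinge axis at the lower knuckle's bottom (bench height at start); z up; the panel runs along its -y, y -28 to -125, 5 mm thick in x. Grip the top rail: 12 mm thick in x, centred on x = 0, z 108-126. Balances at y = -60.
- post: Fixed chute station with hinge post. Origin: hinge axis at bench height; z up. Seated and closed, the door's origin is at x 0, y 0, z 40 mm, axes parallel (panel along -y). A column on the +y side (y 35-60, up to z 130) carries the pins; x < 0 is the open front. Behind the door: tin x 35-135, y -135 to -15, top z 34; chute 70 wide at x 85 rises from y -120 to z 160 at y -300.
- upper_pin (a point): Foot of the upper pin (its shoulder's top), 130 mm above the bench on the hinge axis; the lower pin's is 90 mm below. Pins point up, 24 mm high, 20 thick for the first 6, tapered to 6 at the tip. Shoulders: 34 mm across, 8 thick. The lower knuckle must pass under the upper shoulder: bring the door in sideways from the front with its origin at z 64-102 (best 82), then lower it.
- plain_shield: Bystander, stays where it is: a plain smoky acrylic shield standing loose on the bench, same height, rails and thickness as the door, but no knuckles; the panel runs to its end. Origin at bench height; extends along its own y from -125 to 18 mm; top at z = 126 mm.
Not all that is in view belongs to the job. What is shaped like the door but blue or red is not meant.

How it is judged:
At the end, for the whole second after the job is handed in: The door hangs at rest, both knuckles seated: hinge axes within 10 mm, its origin 34 to 50 mm above the bench, upright within 0.10 rad, closed within 0.35 rad (20 degrees) of the station's y direction; the plain shield is within 30 mm of where it stood (horizontal distance between door and post below 0.01 m and z of door in the frame of post between 0.034 and 0.05 m and angle between door's own z axis and vertical below 0.1 rad and angle between the y axis of door and the y axis of post, either way round below 0.35 rad and linear speed of door below 0.02 m/s and distance of plain_shield from where it was at the start of the episode below 0.03 m); the robot touches nothing.
It fails at once if the door is dropped onto the pins (falls at more than 0.45 m/s over them) (horizontal distance between door and post below 0.03 m and linear speed of door above 0.45 m/s).
It fails at once if the plain shield is moved by more than 30 mm or tipped (distance of plain_shield from where it was at the start of the episode above 0.03 m or angle between plain_shield's own z axis and vertical above 0.3 rad).
It also fails if it takes over 40 s, if anything falls off the work surface, if the arm or the gripper's body presses on something with over 40 N, if the wrist force passes 120 N, or if a joint passes its speed limit or range.

## Working session

There is one attempt and no reset: what is moved stays moved. The work goes in short steps, Python scripts to look and compute and a tool call to move; the robot and the scene stay as the last step left them, time stands still between calls to the robot, and variables do not carry over. Pictures are saved under pics/ and viewed, at most 10 in all, crops included, and the job is handed in when it is done.

Besides the shell and the picture viewer there is one more tool, called as name(argument=value, ...) on one line, values as JSON. play_rows: Moves the arm, as the interface text tells. Scaled input: -1 to 1 covers 0.3 m each way for a shift and 2 pi rad each way for a turn. Its arguments: {"type":"object","properties":{"deltas":{"type":"array","items":{"type":"array","items":{"type":"number","minimum":-1,"maximum":1}}},"grip":{"type":"number"}},"required":["deltas"]}

```bash
mkdir -p pics
cat > h.py <<'E'
import numpy as np, cv2
from bench import r
def world(name,d):
    p=r.camera_params(name);K,R,t=[np.array(p[k],float) for k in("K","R","t")]
    v,u=np.mgrid[:d.shape[0],:d.shape[1]]
    c=np.stack([(u-K[0,2])/K[0,0]*d,(v-K[1,2])/K[1,1]*d,d],-1)
    return (c-t.reshape(3))@R
def proj(name,X):
    p=r.camera_params(name);K,R,t=[np.array(p[k],float) for k in("K","R","t")]
    c=np.atleast_2d(X)@R.T+t.reshape(3);q=c@K.T;return q[:,:2]/q[:,2:]
E
python3 - <<'E'
from h import *
for n in("scene","top"):
    im,d=r.capture(n);cv2.imwrite(f"pics/{n}0.png",im);np.save(f"{n}0.npy",d)
    p=r.camera_params(n);print(n,-np.array(p["R"]).T@np.array(p["t"]).ravel(),np.array(p["R"])[2])
print(r.state())
E
```

```text
scene [ 1.13590831 -0.25781325  0.88387273] [-0.59086301  0.39987096 -0.70070259]
top [0.43967656 0.16864287 0.83857998] [ 0.06736614  0.0256592  -0.99739832]
{'t': 0.1, 'qpos': array([-1.15357992,  0.33273634, -0.06471888,  1.46086605,  0.02160596,
        1.34985725, -0.08848862]), 'qvel': array([-0.00059537, -0.00227196,  0.00042464, -0.00142955,  0.00121207,
       -0.00043595,  0.00024359]), 'joint_torque': array([ 1.68288207e-03, -6.24541283e+01,  2.48413399e-02, -3.90719426e+01,
       -6.14064583e-02,  3.65170150e-02,  1.31943685e-05]), 'eef_pos': array([0.26595987, 0.56521916, 0.22187455]), 'tcp_rot': array([-1.01856886e-04,  2.18115633e-01,  9.75922757e-01, -5.76687051e-04]), 'force': array([ 0.03079591,  0.36265866, -0.29002051]), 'wrist_torque': array([0.02035205, 0.01117867, 0.05041493]), 'finger_force': 0.0, 'finger_gap': 0.08669943661593389}
```

View pics/scene0.png

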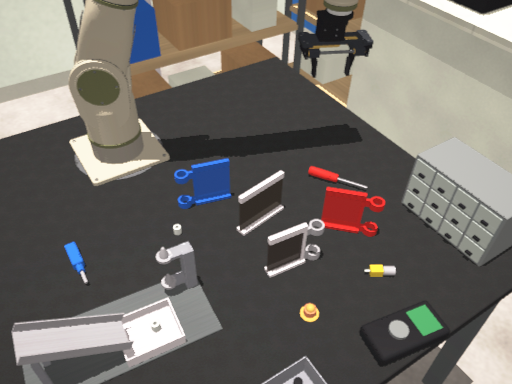

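View pics/top0.png

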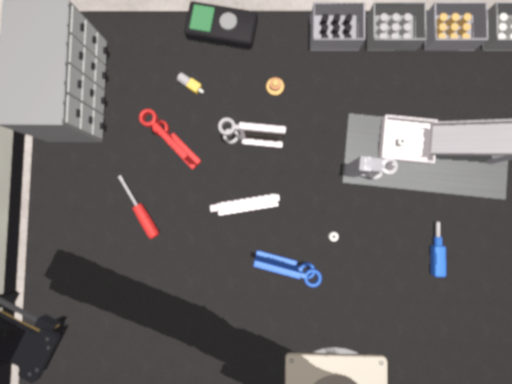

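The scene shows these candidates in the top view:
- The white-railed panel with two ring knuckles at (228,127)–(285,130) is the door.
- The white panel at (210–280,204) has no knuckles, so it is the plain shield.
- The red (170,140) and blue (288,268) look-alikes are decoys.

The post's column is at (370,165) and its pins at (390,167). I'll measure these and confirm in a crop.

Run:
```python
from h import *
im=cv2.imread("pics/top0.png");d=np.load("top0.npy");W=world("top",d)
def box(n,u0,u1,v0,v1,z0,z1):
    w=W[v0:v1,u0:u1].reshape(-1,3);c=im[v0:v1,u0:u1].reshape(-1,3)
    m=(w[:,2]>z0)&(w[:,2]<z1);w=w[m]
    if len(w)<5:print(n,len(w));return
    rc=cv2.minAreaRect((w[:,:2]*1000).astype(np.float32))
    print(n,len(w),"zmed",np.median(w[:,2]).round(4),rc,"min",w.min(0).round(3),"max",w.max(0).round(3))
box("door rail",238,292,115,140,.115,.14)
box("door knuckle",214,240,114,138,.095,.12)
box("shield",205,285,190,218,.115,.14)
box("column",352,386,150,176,.12,.14)
box("pin",382,402,156,180,.12,.17)
box("tin",378,440,112,165,.02,.045)
# base plate edges of station
for n in[(400,195),(350,180),(500,190)]: print(n,W[n[1],n[0]].round(3))
a=cv2.resize(im[105:215,205:295],None,fx=4,fy=4,interpolation=2);b=cv2.resize(im[105:215,340:440],None,fx=4,fy=4,interpolation=2)
cv2.imwrite("pics/c1.png",np.hstack([a,b]))
s=cv2.imread("pics/scene0.png")
a=cv2.resize(s[215:285,255:335],None,fx=5,fy=5,interpolation=2);b=cv2.resize(s[235:305,145:225],None,fx=5,fy=5,interpolation=2)
cv2.imwrite("pics/c2.png",np.hstack([a,b])[:, :800])
```

```text
door rail 314 zmed 0.1263 ((618.8683471679688, 175.26870727539062), (96.82061004638672, 12.824606895446777), 84.5348892211914) min [0.609 0.127 0.116] max [0.628 0.223 0.13 ]
door knuckle 188 zmed 0.1098 ((626.6307373046875, 248.30899047851562), (34.71686553955078, 40.168434143066406), 26.683319091796875) min [0.608 0.224 0.095] max [0.643 0.267 0.113]
shield 413 zmed 0.1264 ((461.2288513183594, 209.5244140625), (12.027889251708984, 142.26548767089844), 9.972532272338867) min [0.444 0.14  0.116] max [0.479 0.28  0.13 ]
column 391 zmed 0.1306 ((543.030517578125, -51.537235260009766), (55.08030700683594, 29.709896087646484), 83.55078125) min [ 0.526 -0.077  0.121] max [ 0.561 -0.024  0.136]
pin 220 zmed 0.1314 ((540.1990966796875, -85.55491638183594), (31.405797958374023, 32.786922454833984), 88.29386901855469) min [ 0.524 -0.101  0.125] max [ 0.557 -0.07   0.156]
tin 513 zmed 0.0318 ((618.3690185546875, -166.45144653320312), (120.72431182861328, 101.68283081054688), 84.90345764160156) min [ 0.563 -0.23   0.02 ] max [ 0.672 -0.103  0.045]
(400, 195) [ 0.489 -0.157 -0.   ]
(350, 180) [ 0.523 -0.037  0.005]
(500, 190) [ 0.503 -0.388  0.007]
```

View pics/c1.png

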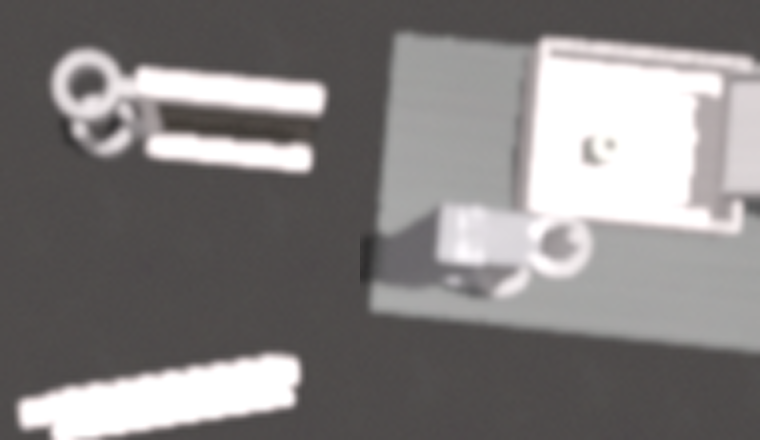

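View pics/c2.png

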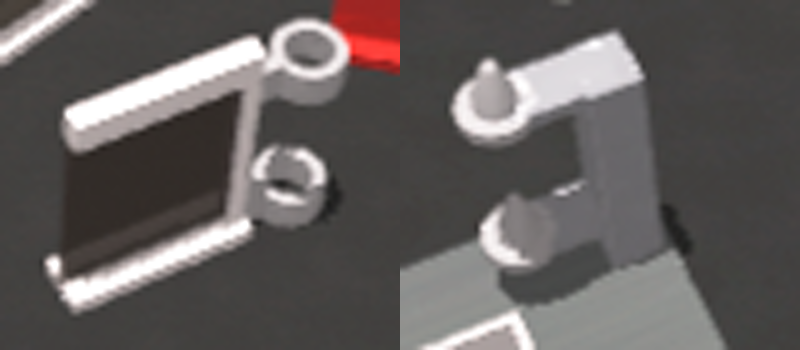

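The crops confirm it. The door has two ring knuckles and white rails at top (228,127). The shield at (245,204) is plain. The post's pins point up, and the door is almost parallel to the station. I'll move toward the door first and refine the axes with circle fits from the saved images.

play_rows(deltas=[[0.07, -0.08, 0, -0.025], [0.15, -0.16, 0, -0.05], [0.25, -0.26, 0, -0.075], [0.35, -0.37, 0, -0.1], [0.45, -0.48, 0, -0.125], [0.55, -0.58, 0, -0.15], [0.6, -0.63, 0, -0.175], [0.6, -0.63, 0, -0.195]], grip=1)

```text
t: 1.1
eef_pos: [0.4477, 0.3744, 0.2223]
tcp_rot: [0.0, 0.742, 0.67, -0.0]
force: [0.6, -0.5, 0.1]
finger_gap: 0.087
finger_force: 0.0
```

```bash
cat > fit.py <<'E'
from h import *
from scipy.optimize import least_squares
d=np.load("top0.npy");W=world("top",d)
def circ(n,w,r0):
    c0=np.median(w[:,:2],0)
    s=least_squares(lambda p:np.maximum(np.hypot(*(w[:,:2]-p[:2]).T)-r0[1],0)+np.maximum(r0[0]-np.hypot(*(w[:,:2]-p[:2]).T),0),c0,loss="soft_l1",f_scale=.001)
    print(n,len(w),(s.x*1000).round(1))
def sel(u0,u1,v0,v1,z0,z1):
    w=W[v0:v1,u0:u1].reshape(-1,3);return w[(w[:,2]>z0)&(w[:,2]<z1)]
circ("upper knuckle",sel(214,238,114,138,.105,.114),(.012,.018))
w=sel(382,402,156,180,.126,.135);circ("shoulder",w,(.008,.017))
w=sel(382,402,156,180,.142,.17);print("pin tip",len(w),w.mean(0).round(4))
# scene camera
d=np.load("scene0.npy");W=world("scene",d)
circ("scene knuckle",sel(305,330,216,240,.106,.114),(.012,.018))
w=sel(152,180,240,268,.142,.17);print("scene pin",len(w),w.mean(0).round(4))
w=sel(152,180,240,268,.126,.135);circ("scene shoulder",w,(.008,.017))
w=sel(262,312,222,262,.123,.13);print("scene rail",cv2.minAreaRect((w[:,:2]*1000).astype(np.float32)))
w=sel(115,190,295,360,.028,.04);print("scene tin",cv2.minAreaRect((w[:,:2]*1000).astype(np.float32)))
E
python3 fit.py
```

```text
upper knuckle 147 [625.3 249.6]
shoulder 136 [541.  -83.4]
pin tip 48 [ 0.5395 -0.0821  0.1485]
scene knuckle 89 [627.4 249.6]
scene pin 32 [ 0.5441 -0.0833  0.1479]
scene shoulder 196 [541.9 -75. ]
scene rail ((620.3750610351562, 176.76792907714844), (96.7455825805664, 13.541918754577637), 85.31499481201172)
scene tin ((619.074951171875, -165.12359619140625), (119.73968505859375, 103.34864807128906), 84.62915802001953)
```

play_rows(deltas=[[0.1, -0.11, 0, 0.002], [0.25, -0.27, 0, 0.002], [0.4, -0.43, -0.05, 0.002], [0.52, -0.55, -0.1, 0.002], [0.58, -0.615, -0.15, 0.002], [0.58, -0.615, -0.2, 0.002], [0.58, -0.615, -0.2, 0.002], [0.58, -0.615, -0.2, 0.002]])

```text
t: 2.1
eef_pos: [0.6195, 0.1938, 0.1631]
tcp_rot: [-0.0, 0.735, 0.678, 0.0]
force: [-0.3, -0.1, 0.4]
finger_gap: 0.0874
finger_force: 0.0
```

play_rows(deltas=[[0.003, -0.013, -0.06, 0], [0.003, -0.013, -0.12, 0], [0.003, -0.013, -0.18, 0], [0.003, -0.013, -0.21, 0], [0.003, -0.013, -0.215, 0], [0.003, -0.013, -0.215, 0]])

```text
t: 2.85
eef_pos: [0.6213, 0.1882, 0.0985]
tcp_rot: [0.0, 0.735, 0.678, 0.0]
force: [0.1, -1.2, 0.7]
finger_gap: 0.0871
finger_force: 0.0
```

play_rows(deltas=[[0, 0, 0, 0], [0, 0, 0, 0], [0, 0, 0, 0], [0, 0, 0, 0], [0, 0, 0, 0], [0, 0, 0, 0], [0, 0, 0, 0], [0, 0, 0, 0]], grip=-1)

```text
t: 3.85
eef_pos: [0.621, 0.1882, 0.0981]
tcp_rot: [0.0, 0.735, 0.678, 0.0]
force: [1.3, 0.4, -0.4]
finger_gap: 0.0152
finger_force: 0.0
```

Not shut onto the rail quite yet (gap 15 mm). I'll wait briefly, then lift.

play_rows(deltas=[[0, 0, 0, 0], [0, 0, 0, 0], [0, 0, 0, 0], [0, 0, 0.03, 0], [0, 0, 0.06, 0], [0, 0, 0.1, 0], [0, 0, 0.1, 0]])

```text
t: 4.72
eef_pos: [0.6218, 0.1884, 0.1297]
tcp_rot: [0.0, 0.735, 0.678, 0.001]
force: [-0.3, 0.3, -2.9]
finger_gap: 0.0116
finger_force: 30.0
```

play_rows(deltas=[[0, 0, 0.05, 0], [0, 0, 0.15, 0], [0, 0, 0.27, 0], [0, 0, 0.38, 0], [0, 0, 0.45, 0], [-0.01, -0.03, 0.47, 0], [-0.04, -0.1, 0.47, 0], [-0.08, -0.18, 0.47, 0]])

```text
t: 5.72
eef_pos: [0.5962, 0.1329, 0.2682]
tcp_rot: [-0.0, 0.735, 0.678, -0.001]
force: [-0.1, 0.1, -1.6]
finger_gap: 0.0117
finger_force: 30.0
```

play_rows(deltas=[[-0.05, -0.1, 0, 0], [-0.11, -0.22, 0, 0], [-0.17, -0.34, 0, 0], [-0.23, -0.47, 0, 0], [-0.29, -0.6, 0, 0], [-0.34, -0.7, 0, 0], [-0.38, -0.77, 0, 0], [-0.4, -0.82, 0, 0]])

```text
t: 6.72
eef_pos: [0.4762, -0.1128, 0.2689]
tcp_rot: [-0.0, 0.736, 0.677, 0.0]
force: [-0.0, 0.3, -1.4]
finger_gap: 0.0114
finger_force: 30.0
```

play_rows(deltas=[[0, -0.02, 0, 0], [0, -0.05, 0, 0], [0, -0.07, 0, 0], [0, -0.07, 0, 0], [0, -0.07, 0, 0]])

```text
t: 7.35
eef_pos: [0.4771, -0.1325, 0.269]
tcp_rot: [-0.0, 0.735, 0.678, -0.0]
force: [0.1, 0.5, -1.6]
finger_gap: 0.0115
finger_force: 30.0
```

play_rows(deltas=[[-0.003, -0.01, -0.05, 0], [-0.003, -0.025, -0.13, 0], [-0.003, -0.025, -0.21, 0], [-0.003, -0.025, -0.27, 0], [-0.003, -0.025, -0.297, 0], [-0.003, -0.025, -0.297, 0], [-0.003, -0.025, -0.297, 0]])

```text
t: 8.22
eef_pos: [0.4764, -0.1404, 0.1805]
tcp_rot: [0.0, 0.735, 0.678, 0.0]
force: [-0.3, -0.5, -1.9]
finger_gap: 0.0119
finger_force: 30.0
```

Run:
```python
from h import *
for n in("scene","top"):
    im,d=r.capture(n);cv2.imwrite(f"pics/{n}1.png",im);np.save(f"{n}1.npy",d)
e=r.state()["eef_pos"];print(e)
ims=[]
for n in("scene","top"):
    im=cv2.imread(f"pics/{n}1.png");u,v=proj(n,[.5,-.09,.13])[0].astype(int);print(n,u,v)
    v0=max(v-50,0);u0=max(u-50,0);print(u0,v0)
    ims.append(cv2.resize(im[v0:v0+100,u0:u0+100],(400,400),interpolation=2))
    W=world(n,np.load(f"{n}1.npy"))[v0:v0+100,u0:u0+100].reshape(-1,3)
    g=e+[.005,.062,0]
    m=(np.hypot(*(W[:,:2]-g[:2]).T)<.03)&(abs(W[:,2]-(e[2]+.0125))<.006);w=W[m]
    if len(w)>5:print("knuckle top",len(w),np.median(w,0).round(4),(w.min(0)+w.max(0))/2, w.min(0),w.max(0))
cv2.imwrite("pics/c3.png",np.hstack(ims))
```

```text
[ 0.47648825 -0.1404166   0.18059719]
scene 152 243
102 193
knuckle top 94 [ 0.4894 -0.0711  0.19  ] [ 0.48316093 -0.07304314  0.19027487] [ 0.46438448 -0.08803622  0.18710932] [ 0.50193738 -0.05805007  0.19344043]
top 391 185
341 135
knuckle top 226 [ 0.4813 -0.0815  0.1931] [ 0.48222892 -0.08327405  0.19280695] [ 0.46462823 -0.10731921  0.18729466] [ 0.4998296  -0.05922889  0.19831924]
```

View pics/c3.png

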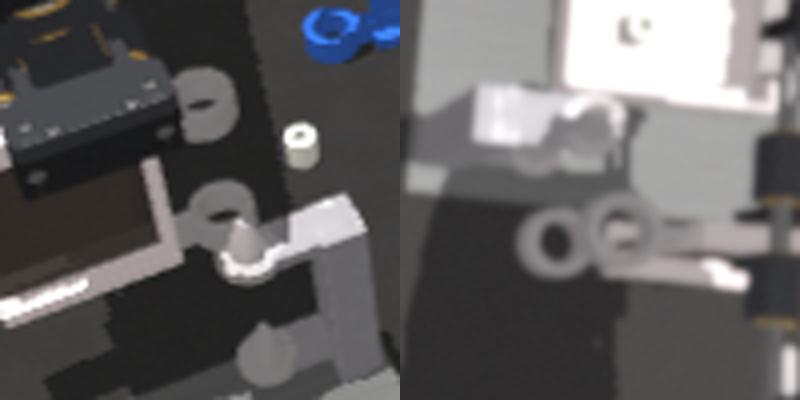

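The left crop shows the raised door in front of the pins, upright, with the lower knuckle between the two shoulders. In the right crop, the upper ring at (620,230) is in front of the pin at (595,125). I'll fit the ring centre to get the exact remaining shift.

Run:
```python
from h import *
from scipy.optimize import least_squares
for n in("top","scene"):
    W=world(n,np.load(f"{n}1.npy")).reshape(-1,3)
    m=(np.hypot(W[:,0]-.482,W[:,1]+.078)<.021)&(abs(W[:,2]-.192)<.005);w=W[m]
    f=lambda p:(lambda q:np.maximum(q-.018,0)+np.maximum(.012-q,0))(np.hypot(*(w[:,:2]-p).T))
    print(n,len(w),least_squares(f,[.482,-.078],loss="soft_l1",f_scale=.001).x.round(4),np.median(w[:,2]))
    m=(abs(W[:,2]-.208)<.004)&(abs(W[:,0]-.47)<.03)&(W[:,1]<-.1)&(W[:,1]>-.21);w=W[m]
    if len(w)>20:print("rail",len(w),cv2.minAreaRect((w[:,:2]*1000).astype(np.float32)))
```

```text
top 201 [ 0.4821 -0.0774] 0.19303490728877068
rail 147 ((483.5460205078125, -127.34979248046875), (19.934633255004883, 45.49685287475586), 0.7288811802864075)
scene 93 [ 0.4831 -0.0751] 0.18991814278319832
rail 80 ((474.5360107421875, -186.3312530517578), (27.251434326171875, 15.378155708312988), 83.29290008544922)
```

play_rows(deltas=[[0.03, -0.005, 0, 0], [0.07, -0.01, 0, 0], [0.11, -0.015, 0, 0], [0.15, -0.018, 0, 0], [0.18, -0.022, 0, 0], [0.196, -0.022, 0, 0], [0.196, -0.022, 0, 0], [0.196, -0.022, 0, 0]])

```text
t: 9.32
eef_pos: [0.5346, -0.147, 0.18]
tcp_rot: [-0.0, 0.735, 0.678, 0.0]
force: [-0.4, 0.7, -2.2]
finger_gap: 0.0119
finger_force: 30.0
```

Run:
```python
from h import *
e=r.state()["eef_pos"];print(e)
from scipy.optimize import least_squares
ims=[]
for n in("top","scene"):
    im,d=r.capture(n);W=world(n,d).reshape(-1,3)
    c=proj(n,[.541,-.09,.15])[0].astype(int);u0,v0=c-40;ims.append(cv2.resize(im[v0:v0+80,u0:u0+80],(400,400),interpolation=2))
    m=(np.hypot(W[:,0]-.541,W[:,1]+.083)<.021)&(abs(W[:,2]-.192)<.005);w=W[m]
    f=lambda p:(lambda q:np.maximum(q-.018,0)+np.maximum(.012-q,0))(np.hypot(*(w[:,:2]-p).T))
    print(n,len(w),least_squares(f,[.541,-.083],loss="soft_l1",f_scale=.001).x.round(4),np.median(w[:,2]))
    m=(np.hypot(W[:,0]-.541,W[:,1]+.083)<.012)&(W[:,2]<.17)&(W[:,2]>.126);print("pin seen",m.sum(),W[m].mean(0).round(4))
cv2.imwrite("pics/c4.png",np.hstack(ims))
```

```text
[ 0.53461774 -0.14701927  0.17998122]
top 193 [ 0.5402 -0.0838] 0.1922408792345999
pin seen 60 [ 0.5384 -0.0776  0.1344]
scene 99 [ 0.5417 -0.0824] 0.1898626718128239
pin seen 97 [ 0.5458 -0.0844  0.1376]
```

View pics/c4.png

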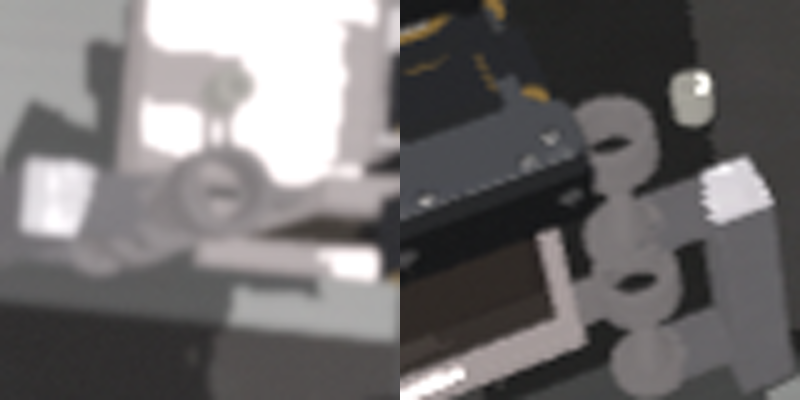

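Both views show the two rings directly over the pins: the upper ring is at (215,190) on the left, and the knuckles and shoulders are stacked on the right. The fit agrees within about 1 mm, so I'll lower slowly while watching the force.

play_rows(deltas=[[0, 0, -0.012, 0], [0, 0, -0.025, 0], [0, 0, -0.038, 0], [0, 0, -0.05, 0], [0, 0, -0.062, 0], [0, 0, -0.075, 0], [0, 0, -0.085, 0], [0, 0, -0.09, 0]])

```text
t: 10.42
eef_pos: [0.5348, -0.1469, 0.1528]
tcp_rot: [-0.0, 0.735, 0.678, -0.0]
force: [-0.1, 0.6, -1.9]
finger_gap: 0.0114
finger_force: 30.0
```

play_rows(deltas=[[0, 0, -0.008, 0], [0, 0, -0.016, 0], [0, 0, -0.024, 0], [0, 0, -0.03, 0], [0, 0, -0.03, 0]])

```text
t: 11.05
eef_pos: [0.5348, -0.1469, 0.1438]
tcp_rot: [-0.0, 0.735, 0.678, -0.0]
force: [0.3, 0.5, -1.8]
finger_gap: 0.0113
finger_force: 30.0
```

play_rows(deltas=[[0, 0, -0.004, 0], [0, 0, -0.008, 0], [0, 0, -0.012, 0], [0, 0, -0.016, 0], [0, 0, -0.016, 0], [0, 0, -0.016, 0]])

```text
t: 11.8
eef_pos: [0.5349, -0.147, 0.1392]
tcp_rot: [0.0, 0.735, 0.678, 0.0]
force: [-0.5, -0.3, -2.5]
finger_gap: 0.0115
finger_force: 30.0
```

play_rows(deltas=[[0, 0, -0.003, 0], [0, 0, -0.006, 0], [0, 0, -0.008, 0], [0, 0, -0.008, 0]])

```text
t: 12.3
eef_pos: [0.5352, -0.1473, 0.1374]
tcp_rot: [0.0, 0.735, 0.678, 0.0]
force: [-2.3, -1.0, 5.8]
finger_gap: 0.012
finger_force: 30.0
```

The upward force of 5.8 N at origin z ≈ 39–40 mm means the door is seated. Releasing.

play_rows(deltas=[[0, 0, 0, 0], [0, 0, 0, 0], [0, 0, 0, 0], [0, 0, 0, 0], [0, 0, 0, 0], [0, 0, 0, 0]], grip=0.3)

```text
t: 13.05
eef_pos: [0.5349, -0.1469, 0.1368]
tcp_rot: [0.0, 0.735, 0.678, 0.0]
force: [0.3, 0.7, -0.0]
finger_gap: 0.0552
finger_force: 0.0
```

play_rows(deltas=[[0, 0, 0.05, 0], [0, 0, 0.15, 0], [0, 0, 0.25, 0], [0, 0, 0.35, 0], [-0.1, 0, 0.4, 0], [-0.25, 0.1, 0.4, 0], [-0.25, 0.25, 0.4, 0], [-0.25, 0.4, 0.4, 0]])

```text
t: 14.05
eef_pos: [0.4596, -0.026, 0.2584]
tcp_rot: [0.0, 0.736, 0.677, 0.001]
force: [0.5, 0.5, -0.2]
finger_gap: 0.0564
finger_force: 0.0
```

Run:
```python
from h import *
from scipy.optimize import least_squares
ims=[]
for n in("top","scene"):
    im,d=r.capture(n);W=world(n,d).reshape(-1,3)
    c=proj(n,[.53,-.12,.15])[0].astype(int);u0,v0=c-50;ims.append(cv2.resize(im[v0:v0+100,u0:u0+100],(400,400),interpolation=2))
    m=(np.hypot(W[:,0]-.541,W[:,1]+.083)<.021)&(abs(W[:,2]-.150)<.005);w=W[m]
    f=lambda p:(lambda q:np.maximum(q-.018,0))(np.hypot(*(w[:,:2]-p).T))
    print(n,len(w),least_squares(f,[.541,-.083],loss="soft_l1",f_scale=.001).x.round(4),np.median(w[:,2]))
    m=(abs(W[:,2]-.166)<.004)&(abs(W[:,0]-.53)<.04)&(W[:,1]<-.105)&(W[:,1]>-.23);w=W[m]
    print("rail",len(w),np.median(w[:,2]),cv2.minAreaRect((w[:,:2]*1000).astype(np.float32)))
    m=(abs(W[:,2]-.1265)<.01)&(abs(W[:,0]-.461)<.04)&(abs(W[:,1]-.21)<.09);w=W[m]
    if len(w)>20:print("shield",len(w),cv2.minAreaRect((w[:,:2]*1000).astype(np.float32)))
cv2.imwrite("pics/c5.png",np.hstack(ims));print(r.state()["force"],r.state()["eef_pos"],r.state()["t"])
```

```text
top 0 [ 0.541 -0.083] nan
rail 0 nan ((0.0, 0.0), (0.0, 0.0), 0.0)
shield 409 ((461.26800537109375, 209.5414581298828), (12.070512771606445, 142.02723693847656), 9.960200309753418)
scene 151 [ 0.5415 -0.0857] 0.14798511306165532
rail 81 0.16302081111269548 ((536.2267456054688, -158.94195556640625), (89.53899383544922, 12.053794860839844), 85.0133056640625)
shield 286 ((462.6269226074219, 210.91876220703125), (16.345394134521484, 143.8043670654297), 8.93310832977295)
[-0.58080192  0.1161242   0.19926498] [ 0.45987078 -0.02227864  0.25785239] 14.15
  return _methods._mean(a, axis=axis, dtype=dtype,
  ret = ret.dtype.type(ret / rcount)
```

View pics/c5.png

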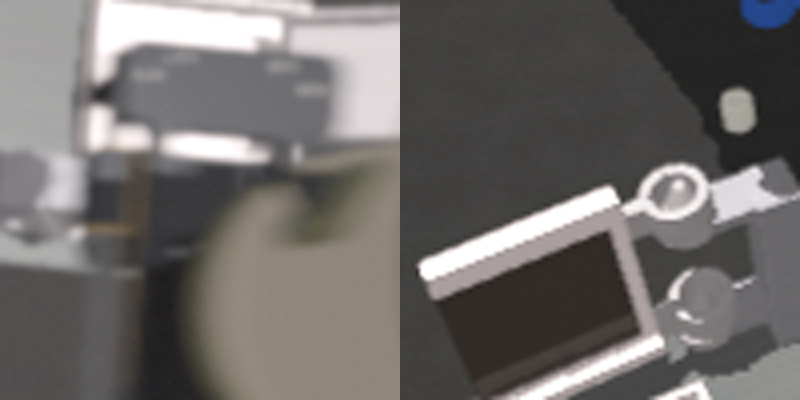

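The scene view (right) shows both knuckles down on the pins and the door closed. The upper ring with the pin inside is at (675,190), and the rail direction is 85°, the same as the station. The shield hasn't moved and the arm is clear, so I'll hand it in.

```bash
python3 -c "
from bench import r
print(r.close_job())"
```

```text
the job is handed in; nothing more can be done
None
```

The guard door hangs closed on the hinge post with both knuckles seated on the pins and the gripper released; the plain shield did not move, and I handed the job in at about 14 s (no verdict was shown).

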